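# Seat the long lens barrel in the V-block and hold it down

## Robot

A 6-joint arm with a two-finger parallel gripper is mounted at the origin on a cart in front of the work surface, level with it; the furniture and walls round the work are solid. World frame = base frame: x ahead of the robot, y to its left, z up, the work surface at z = 0. Lengths are in m, angles in rad, forces in N, time in s.
With the tool pointing down it reaches from about 0.3 to 0.875 m from the base axis. Payload 6.4 kg.
Tool frame: the origin (TCP) lies midway between the tips of the shut fingers; the grasp point (between the pads) lies 19 mm behind it; z points along the fingers, y is the line along which they close (so a half turn about z gives the same grasp; the last joint's range is limited). The gripper opens to 85 mm and grips with 20 to 120 N. Pads are 22 mm wide; open, the fingers measure 114 mm over their backs; the gripper's body (76 mm by 85 mm) begins 54 mm behind the grasp point. The pads swing forward as they close: fully open they stand 13 mm farther back than shut.
Start: joints at [-1.385, 0.181, 1.607, -0, 1.354, -0.206], TCP at [0.22, -0.531, 0.231] pointing down, gripper open.
Joint ranges: [-2.99, 2.99], [-0.89, 2.07], [0.3, 2.58], [-1.14, 4.28], [0, 2.63], [-3.12, 3.12]. Speed limits (rad/s): [2.57, 2.57, 3.01, 3.14, 3.14, 3.14].

## Interface

Orientations are given as a unit quaternion [w, x, y, z].
In Python, from bench import ctrl gives the robot as it stands. The module is installed in compiled form; this text tells all that it offers.
- The arm moves only by the tool move_arm, never from a script. Its argument "plan" is one flat list of numbers, 6 for each row, row after row: the shift along the world's x, y, z in units of 50 mm (1.0 is 50 mm), then the turn, a rotation vector about the world's x, y, z in rad. A call has 1 to 10 rows; each row is the pose to reach, as a shift and turn from the pose commanded when the call began; what a row does not reach only later rows make up. A row lasts 1/8 s, in which the tool goes at most 62.5 mm and 10.7 degrees, less where a joint would pass 70% of its speed; a pose out of reach is approached as far as the arm can. A call with a gripper value outside its range is refused whole. "grip" is the finger opening in mm, from 0 to 85.4, set as the call begins (left out, the last holds). The fingers move at their own pace and stop on an object; the grip force is fixed at half the most. Time passes only in rows, so rows that repeat a pose let the fingers close. It gives the time, the measured TCP pose, the force, the opening and the grip force at its end, in the units of the state.
- ctrl.get_obs(): the state, without advancing time (a new reading comes with each control period).
- ctrl.camera(name): name is "side" or "top"; returns a dict with "pixels" (400x640x3 uint8, red, green, blue), "fx", "fy", "cx", "cy" (pixels), "origin" and "attitude" of the camera in the world. Camera axes: x right, y down, z forward; pixel columns grow to the right and rows downward; lengths in m; the calibration is good to about 2 mm. A picture is of the moment at which its call begins. There is no depth.
- ctrl.hand_in(): hands the job in; it is judged then, once.
The state is a dict: "time_s": time; "q": joint angles; "dq": joint speeds; "joint_efforts": joint torques, N m; "eef_pos": TCP position; "eef_rot": TCP orientation; "wrist_force": force on the tool from outside, world axes, zero at the start; "torque": the same for the moment, N m; "opening": opening from 0.0 (shut) to 1.0 (fully open); "grasp_force": force on a finger pad.
Only numpy, scipy, OpenCV 4.12 (cv2) and the standard library are available. Lean on these libraries where they do the work, as an engineer would, in place of code of your own. Each camera call takes 0.05 s, during which the arm holds its last target. There are 200 camera calls.

## Task

Pick the longer of the two lens barrels off its rest and lay it lengthwise in the block with the V-shaped groove (not the flat-bottomed one), about centred so that both ends stick out alike. Bed it gently onto both sloping flanks of the V, as for a measurement, and finish while the gripper is still holding it pressed down with a light push of about 10 newtons, so that it bears on both flanks; do not let go or back away at the end. Leave the shorter barrel and everything else on the table where they are.

Things in the scene. Friction and masses are not known exactly. Their poses are not given: they have to be found in the camera images.
- long_barrel: black round lens barrel lying on its side, a cylinder 92 mm long and 34 mm in diameter with a glass front at its +x end and a 25 mm wide, 7 mm long aluminium thread sticking out at its -x end; about 180 g. Origin: on the cylinder's axis at the middle of the 34 mm part; at the start it lies level on its rest with this point 20 mm above the table. x runs along the axis
- short_barrel: black round lens barrel lying on its side, a cylinder 60 mm long and 34 mm in diameter with a glass front at its +x end and a 25 mm wide, 7 mm long aluminium thread sticking out at its -x end; about 117 g. Origin: on the cylinder's axis at the middle of the 34 mm part; it lies on a rest of its own; leave it alone. x runs along the axis
- rest_long: low grey plastic rest under the long barrel, fixed to the table: a foot 72 mm long, 28 mm wide, 3 mm thick with two rails to 7 mm height inside that width, narrower than the barrel, so fingers can pass down to the table on both sides. Origin: centre of its underside. x runs along the barrel
- vblock: steel V-block fixed to the table: foot plate 96x62x10 mm carrying two uprights, 18 mm thick each, from 22 to 40 mm either side of the middle along x; between them 44 mm are free down to a 14 mm height, so fingers can go down there beside a seated barrel. Each upright has a 90 degree V groove along x, open upward; the uprights are 48 mm wide and their tops are 41.5 mm above the table. Origin: centre of its underside, z up, x along the groove
- v_seat (a point): where the middle of the long barrel's axis comes to lie when it is fully seated and centred: 46 mm above the table over the middle of the V-block. x along the groove, y across it, z up
- v_flank_left: the left (+y) flank of the V-block: two smooth, slippery ground steel faces (one at each upright) that slope at 45 degrees down towards the V's middle, fixed to the V-block. Origin and axes are those of vblock; this flank is on its +y side. One of the two contact lines lies on it
- v_flank_right: the right (-y) flank of the V-block: two smooth, slippery ground steel faces (one at each upright) that slope at 45 degrees down towards the V's middle, fixed to the V-block. Origin and axes are those of vblock; this flank is on its -y side. One of the two contact lines lies on it
- channel_block: look-alike fixture with the same foot plate and uprights as the V-block but with a flat-bottomed rectangular groove; not to be used. Fixed to the table. Origin: centre of its underside, x along its groove
- bench_supply: grey instrument cabinet at the back left of the table, 248 mm high, fixed, never moves: its front is at world x = 0.57 from y = -0.04 to 0.32. Carry the barrel past in front of it. Origin: near the centre of its underside
- loose_cap_screw_c: black socket cap screw standing on its head, 16x16x28 mm; a bystander, leave it alone. Origin: centre of its underside
- loose_shim_plate: flat aluminium shim plate with a slot, 28x40x8 mm; a bystander, leave it alone. Origin: centre of its underside
- loose_terminal_block: beige four-way terminal strip, 17x44x16 mm; a bystander, leave it alone. Origin: centre of its underside
- loose_spare_tip: black rubber clamp tip, 23x23x26 mm; a bystander, leave it alone. Origin: centre of its underside
- loose_connector_c: white plastic wire connector housing, 16x43x17 mm; a bystander, leave it alone. Origin: centre of its underside
- loose_hex_key_a: black L-shaped hex key lying flat, 35x90x8 mm; a bystander, leave it alone. Origin: centre of its underside
- loose_air_fitting: beige and metal tube elbow fitting, 28x38x14 mm; a bystander, leave it alone. Origin: centre of its underside
There are look-alikes about, which are no part of the job. Leave any blue look-alike of the long_barrel alone.

How it is judged:
On the way:
1. the long barrel is lifted by the gripper (height (world z) of long_barrel above 0.058 m and contact force between the fingers and long_barrel above 1 N), for 0.1 s.
At the end, for the whole second after the job is handed in: Long barrel in the V: within 12 mm of centre lengthwise, 2.5 mm sideways and in height, 0.06 rad of the groove; over 3 N on each flank, fingers push on it with over 2 N, under 20 mm/s, off its rest; short barrel and bystanders within 20 mm of their start (x of long_barrel in the frame of v_seat between -0.012 and 0.012 m and y of long_barrel in the frame of v_seat between -0.0025 and 0.0025 m and z of long_barrel in the frame of v_seat between -0.0025 and 0.0025 m and angle between the x axis of long_barrel and the x axis of v_seat, either way round below 0.06 rad and contact force between long_barrel and v_flank_left above 3 N and contact force between long_barrel and v_flank_right above 3 N and contact force between the fingers and long_barrel above 2 N and contact force between long_barrel and rest_long below 0.1 N and linear speed of long_barrel below 0.02 m/s and distance of each of short_barrel, loose_cap_screw_c, loose_shim_plate, loose_terminal_block, loose_spare_tip, loose_connector_c, loose_hex_key_a, loose_air_fitting from where it was at the start of the episode below 0.02 m); the arm keeps its last pose, push and grip.
It fails at once if the barrel is pressed or knocked onto the V-block with more than 70 N (contact force between long_barrel and vblock above 70 N).
It fails at once if the short barrel or a bystander is moved by more than 30 mm (distance of any of short_barrel, loose_cap_screw_c, loose_shim_plate, loose_terminal_block, loose_spare_tip, loose_connector_c, loose_hex_key_a, loose_air_fitting from where it was at the start of the episode above 0.03 m).
It fails at once if the long barrel is laid in the flat-bottomed channel block (contact force between long_barrel and channel_block above 1 N).
It also fails if it takes over 42 s, if anything falls off the work surface, if the arm or the gripper's body presses on something with over 40 N, if the wrist force passes 120 N, or if a joint passes its speed limit or range.

## Working session

There is one attempt and no reset: what is moved stays moved. The work goes in short steps, Python scripts to look and compute and a tool call to move; the robot and the scene stay as the last step left them, time stands still between calls to the robot, and variables do not carry over. Pictures are saved under pics/ and viewed, at most 10 in all, crops included, and the job is handed in when it is done.

Besides the shell and the picture viewer there is one more tool, called after "Emit:" in YAML: its name, and indented under it one key for each argument. move_arm: Moves the arm, as the interface text tells. Its arguments: {"type":"object","properties":{"plan":{"type":"array"},"grip":{"type":"number"}},"required":["plan"]}

```bash
mkdir -p pics; cat > h.py <<'E'
import numpy as np, cv2, pickle
from bench import ctrl
from scipy.spatial.transform import Rotation as R
def shot(n):
    c=ctrl.camera(n); pickle.dump(c,open(f'{n}.pkl','wb')); return c
def load(n): return pickle.load(open(f'{n}.pkl','rb'))
def rot(c):
    a=np.array(c['attitude'],float)
    return a if a.shape==(3,3) else R.from_quat(a[[1,2,3,0]]).as_matrix()
def pt(c,u,v,z):
    d=rot(c)@np.array([(u-c['cx'])/c['fx'],(v-c['cy'])/c['fy'],1]); o=np.array(c['origin'])
    return o+d*(z-o[2])/d[2]
def pix(c,p):
    q=rot(c).T@(np.array(p)-c['origin']); return q[:2]/q[2]*[c['fx'],c['fy']]+[c['cx'],c['cy']]
def save(im,n): cv2.imwrite('pics/'+n,im[:,:,::-1])
E
python3 - <<'E'
from h import *
for n in('top','side'):
    c=shot(n); save(c['pixels'],n+'0.png'); print(n,c['origin'],c['attitude'],c['fx'],c['cx'],c['cy'])
o=ctrl.get_obs(); print(o)
E
```

```text
top [ 0.2241629  -0.12388705  1.42566222] [ 0.06752887 -0.67981984  0.72620199 -0.07691236] 477.7433129050701 318.5654941731317 202.25398960691857
side [0.15891031 0.84597137 0.56032293] [ 0.09614891 -0.16011686  0.82919226 -0.5268379 ] 415.798967595706 323.20527987573246 196.1358604034319
{'time_s': 0.1, 'q': array([-1.38526998e+00,  1.81454536e-01,  1.60791160e+00,  1.84212438e-05,
        1.35379867e+00, -2.06326554e-01]), 'dq': array([-0.00061134, -0.00074903, -0.00046608, -0.00060462,  0.00030504,
        0.0018201 ]), 'joint_efforts': array([-3.84316727e-04, -4.45878911e+01, -3.52238059e+01, -4.70111700e-04,
        4.22675323e-03, -4.31471946e-06]), 'eef_pos': array([ 0.21950748, -0.53091611,  0.23047937]), 'eef_rot': array([-7.85940157e-04,  9.80867818e-01,  1.94673333e-01,  1.71676941e-05]), 'wrist_force': array([0.98690993, 0.53365197, 0.40581913]), 'torque': array([-0.0030196 ,  0.01382259,  0.01348368]), 'grasp_force': 0.0, 'opening': 0.9978381128109501}
```

View pics/top0.png

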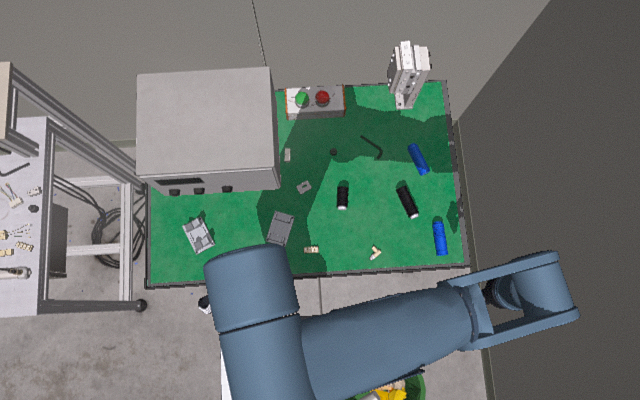

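View pics/side0.png

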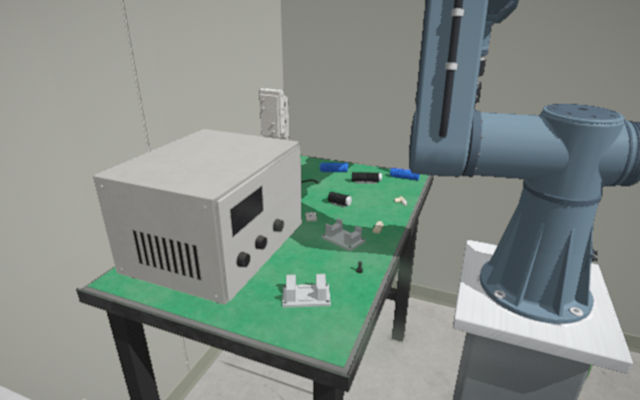

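The top view shows the long black barrel at (408,200), the short one at (342,197), and two blocks at (197,235) and (281,228). I'll enlarge those to tell the blocks apart.

```bash
python3 - <<'E'
from h import *
t=load('top')['pixels'];s=load('side')['pixels']
z=lambda im,x,y,w,h,k:cv2.resize(im[y:y+h,x:x+w],None,fx=k,fy=k,interpolation=cv2.INTER_CUBIC)
a=z(t,175,195,125,60,6); save(a,'c1.png')
b=np.vstack([z(s,275,265,65,50,6),]); b2=z(s,315,212,65,50,6); c=z(t,385,170,65,50,6);d=z(t,320,170,65,50,6)
save(np.vstack([np.hstack([b,b2]),np.hstack([c,d])]),'c2.png')
E
```

```text
(no output)
```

View pics/c1.png

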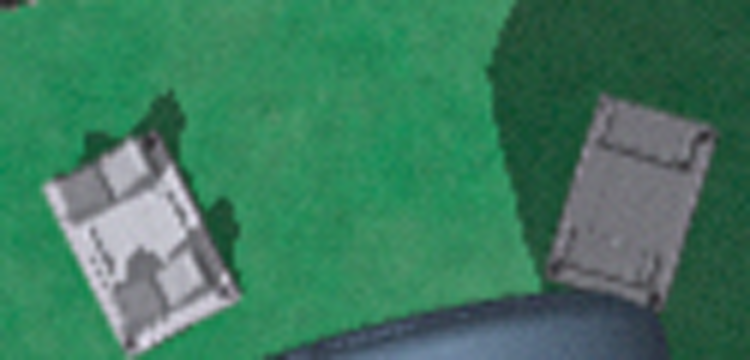

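View pics/c2.png

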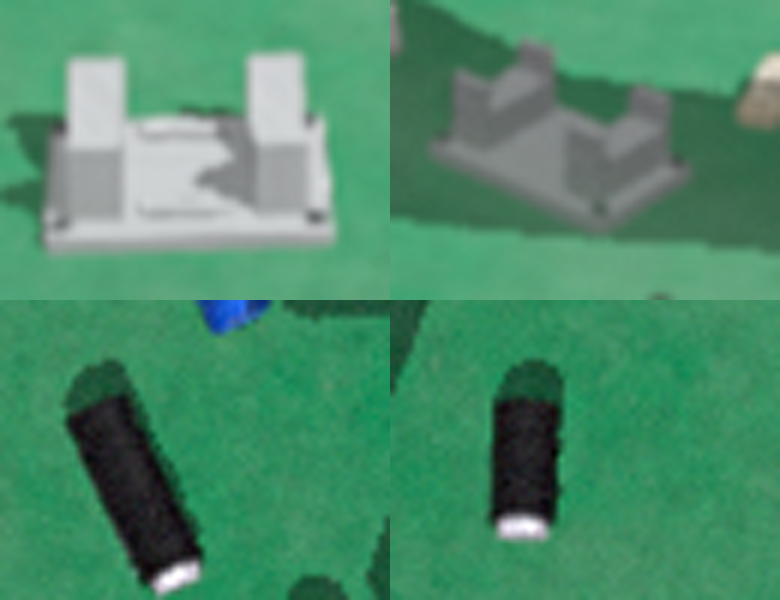

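Left block (top (197,235), side (307,292)) has the two-tone V notches. The one at (281,228) is stepped flat, so it's the channel. The barrel's thread end is at top (414,216). Next I'll fit silhouettes in both cameras.

```bash
cat >> h.py <<'E'
from scipy.optimize import minimize
def box(x0,x1,y0,y1,z0,z1): return np.array([[x,y,z] for x in(x0,x1) for y in(y0,y1) for z in(z0,z1)],float)
def prism(yz,x0,x1): return np.array([[x,y,z] for x in(x0,x1) for y,z in yz],float)
h=41.5-22.0; VB=[box(-48,48,-31,31,0,10)]
a=np.linspace(0,2*np.pi,40); cyl=lambda r,x0,x1,zc:np.array([[x,r*np.cos(t),zc+r*np.sin(t)] for x in(x0,x1) for t in a])
LB=[cyl(17,-46,46,20)]
b=46-17*2**.5  # V apex height
for s in(-1,1):
    for e in(-1,1):
        VB.append(prism([(0,10),(e*24,10),(e*24,41.5),(e*(41.5-b),41.5),(0,b)],*sorted((s*22,s*40))))
def render(c,parts,p,roi,k=4):
    x0,y0,w,hh=roi; m=np.zeros((hh*k,w*k),np.uint8); cs,sn=np.cos(p[2]),np.sin(p[2])
    for P in parts:
        P=P/1000; W=np.c_[p[0]+cs*P[:,0]-sn*P[:,1],p[1]+sn*P[:,0]+cs*P[:,1],P[:,2]]
        q=np.array([pix(c,v) for v in W]); q=(q-[x0,y0]+.5)*k-.5
        cv2.fillConvexPoly(m,cv2.convexHull((q*16).round().astype(np.int32)),255,shift=4)
    return cv2.resize(m,(w,hh),interpolation=cv2.INTER_AREA)/255.
def fit(parts,p0,obs):
    f=lambda p:sum(np.abs(render(c,parts,p,r)-m).sum()/m.sum() for c,r,m in obs)
    return minimize(f,p0,method='Nelder-Mead',options=dict(initial_simplex=np.array(p0)+np.vstack([np.zeros(3),np.diag([.01,.01,.12])]),xatol=1e-4,fatol=1e-4))
E
python3 - <<'E'
from h import *
T,S=load('top'),load('side')
crop=lambda c,r:c['pixels'][r[1]:r[1]+r[3],r[0]:r[0]+r[2]].astype(int)
def big(m):
    n,l,st,_=cv2.connectedComponentsWithStats(m.astype(np.uint8)); return (l==1+st[1:,4].argmax()).astype(float)
notgreen=lambda im:big(im[...,1]-im[...,0]<25)
black=lambda im:big(im.max(2)<50)
rt,rs=(175,205,50,55),(275,265,65,50); bt,bs=(390,175,35,45),(345,165,45,22)
out=[]
def go(nm,parts,p0,ct,cs_,fn):
    o=[(T,ct,fn(crop(T,ct))),(S,cs_,fn(crop(S,cs_)))]
    for lab,oo in(('top',o[:1]),('side',o[1:]),('both',o)):
        r=fit(parts,p0,oo); print(nm,lab,r.x.round(4),round(r.fun,3),[m.sum() for _,_,m in oo])
    out.append((r.x,o))
pv=pt(T,197.5,235,.02); print(pv); d=pt(T,208,229,.01)[:2]-pt(T,193,233,.01)[:2]
A,B=pt(T,214,246,.01),pt(T,201,216.5,.01); yv=np.arctan2(*(B-A)[1::-1])
go('V',VB,[pv[0],pv[1],yv],rt,rs,notgreen)
A,B=pt(T,413,264,.02),pt(T,401,237,.02)
A,B=pt(T,385+170/6,170+265/6,.02),pt(T,385+100/6,170+105/6,.02); m=(A+B)/2
print(np.linalg.norm(A-B))
go('B',LB,[m[0],m[1],np.arctan2(*(B-A)[1::-1])],bt,bs,black)
rows=[]
for p,o in out:
    for c,r,m in o:
        im=cv2.resize(crop(c,r).astype(np.uint8),None,fx=6,fy=6)
        rr=render(c,VB if o is out[0][1] else LB,p,r); rr=cv2.resize(rr,None,fx=6,fy=6)
        k,_=cv2.findContours((rr>.5).astype(np.uint8),0,1); cv2.drawContours(im,k,-1,(255,0,0),1)
        q=np.zeros((330,390,3),np.uint8); q[:im.shape[0],:im.shape[1]]=im[:330,:390]; rows.append(q)
save(cv2.resize(np.vstack([np.hstack(rows[:2]),np.hstack(rows[2:])]),(709,600)),'fit.png')
E
```

```text
[0.43976001 0.21151208 0.02      ]
V top [0.4427 0.2128 0.4296] 0.042 [np.float64(690.0)]
V side [0.4439 0.2091 0.4178] 0.069 [np.float64(1209.0)]
V both [0.4426 0.2121 0.4175] 0.138 [np.float64(690.0), np.float64(1209.0)]
0.08805808053867654
B top [ 0.504  -0.4174  0.3557] 0.171 [np.float64(316.0)]
B side [ 0.5062 -0.427   0.2933] 0.856 [np.float64(152.0)]
B both [ 0.5012 -0.4182  0.3051] 1.065 [np.float64(316.0), np.float64(152.0)]
```

View pics/fit.png

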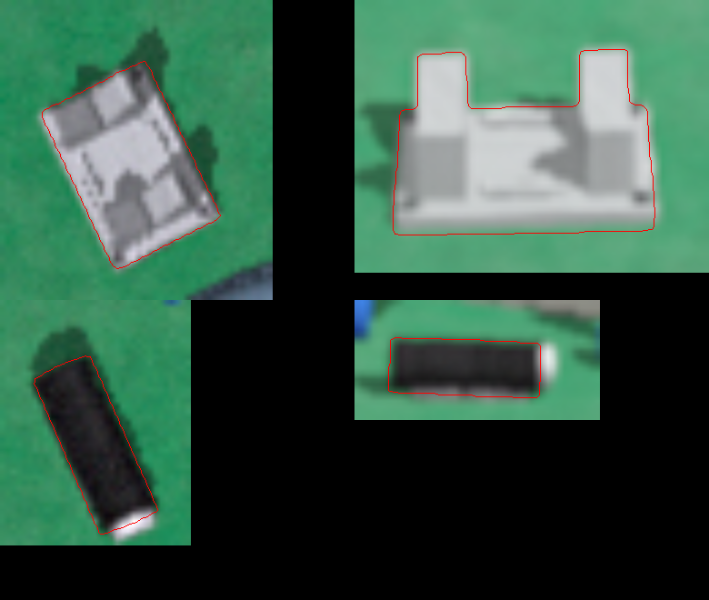

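The V fit is clean, at about (0.443, 0.212, yaw 0.42). The barrel's side mask was poor, so I'll refit it including thread and rest.

```bash
python3 - <<'E'
from h import *
T,S=load('top'),load('side')
crop=lambda c,r:c['pixels'][r[1]:r[1]+r[3],r[0]:r[0]+r[2]].astype(int)
bt,bs=(390,175,35,45),(350,168,36,17)
print(crop(S,bs)[:,18].tolist())
def big(m):
    n,l,st,_=cv2.connectedComponentsWithStats(m.astype(np.uint8)); return (l==1+st[1:,4].argmax()).astype(float)
for th,ths in((45,70),(60,85)):
    mt=big(crop(T,bt).max(2)<th); ms=big(crop(S,bs).max(2)<ths); print(mt.sum(),ms.sum())
    oo=[(T,bt,mt),(S,bs,ms)]
    for o in(oo[:1],oo[1:],oo):
        r=fit(LB,[.504,-.418,.35],o); print(r.x.round(4),round(r.fun,3))
# top edges: notgreen including thread
P=LB+[cyl(12.5,-53,-46,20)]
im=crop(T,bt); mt=big(im[...,1]-im[...,0]<20); print(mt.sum()); r=fit(P,[.504,-.418,.35],[(T,bt,mt)]); print('thr',r.x.round(4),r.fun)
E
```

```text
[[70, 165, 117], [76, 166, 120], [80, 166, 120], [73, 151, 108], [56, 104, 77], [46, 54, 49], [44, 40, 43], [44, 43, 45], [43, 42, 43], [40, 39, 41], [32, 33, 33], [25, 25, 27], [42, 40, 41], [85, 83, 86], [118, 123, 121], [113, 148, 126], [92, 167, 125]]
286.0 215.0
[ 0.5038 -0.4175  0.3391] 0.281
[ 0.5008 -0.4237  0.2791] 0.326
[ 0.5013 -0.4183  0.3164] 0.626
335.0 229.0
[ 0.5029 -0.418   0.3366] 0.111
[ 0.502  -0.4186  0.2999] 0.25
[ 0.5024 -0.4185  0.3386] 0.374
346.0
thr [ 0.5006 -0.4178  0.3353] 0.12237334240054404
```

Emit:
move_arm:
  plan: [0.95,0.38,-0.4,0,0,-0.01,1.9,0.76,-0.8,0,0,-0.02,2.85,1.14,-1.2,0,0,-0.03,3.8,1.5,-1.6,0,0,-0.04,4.7,1.9,-2.0,0,0,-0.055,5.65,2.26,-2.4,0,0,-0.055,5.65,2.26,-2.6,0,0,-0.055,5.65,2.26,-2.6,0,0,-0.055]
  grip: 70

```text
time_s: 1.1
eef_pos: [0.5012, -0.4175, 0.0996]
eef_rot: [-0.001, 0.986, 0.168, -0.001]
wrist_force: [0.4, -0.2, 0.3]
opening: 0.82
grasp_force: 0.0
```

Emit:
move_arm:
  plan: [0,0,-0.6,0,0,0,0,0,-1.1,0,0,0,0,0,-1.5,0,0,0,0,0,-1.75,0,0,0,0,0,-1.87,0,0,0,0,0,-1.87,0,0,0]

```text
time_s: 1.85
eef_pos: [0.5021, -0.4186, 0.0079]
eef_rot: [0.0, 0.986, 0.168, 0.0]
wrist_force: [-0.5, 0.1, -0.3]
opening: 0.818
grasp_force: 0.0
```

Emit:
move_arm:
  plan: [0,0,0,0,0,0,0,0,0,0,0,0,0,0,0,0,0,0,0,0,0,0,0,0,0,0,0,0,0,0,0,0,0,0,0,0]
  grip: 20

```text
time_s: 2.6
eef_pos: [0.5022, -0.4173, 0.009]
eef_rot: [-0.001, 0.986, 0.168, -0.0]
wrist_force: [-3.0, 6.2, 9.1]
opening: 0.377
grasp_force: 59.3
```

Emit:
move_arm:
  plan: [0,0,0.1,0,0,0,0,0,0.4,0,0,0,0,0,0.9,0,0,0,0,0,1.5,0,0,0,0,0,2.2,0,0,0,0,0,2.8,0,0,0,0,0,2.8,0,0,0,0,0,2.8,0,0,0,0,0,2.8,0,0,0]

```text
time_s: 3.72
eef_pos: [0.5012, -0.4175, 0.1457]
eef_rot: [-0.001, 0.986, 0.168, -0.001]
wrist_force: [0.4, 0.6, -2.6]
opening: 0.38
grasp_force: 59.9
```

```bash
python3 - <<'E'
from h import *
o=ctrl.get_obs(); print(o['eef_pos'],o['eef_rot'],o['wrist_force'],o['torque'])
T,S=shot('top'),shot('side'); p=o['eef_pos']; print(pix(T,p),pix(S,p))
def z(c,w,h,k):
    x,y=(pix(c,p)-[w/2,h/2]).astype(int); print(x,y); return cv2.resize(c['pixels'][max(y,0):y+h,x:x+w],None,fx=k,fy=k,interpolation=cv2.INTER_CUBIC)
save(np.hstack([z(T,80,80,5),z(S,80,80,5)]),'lift.png')
E
```

```text
[ 0.50123863 -0.41754129  0.14568044] [-1.45640203e-03  9.85864395e-01  1.67536750e-01 -8.42822146e-04] [ 0.44216752  0.61984615 -2.55890707] [ 0.0288682  -0.01023169 -0.03013148]
[415.27967945 191.73907248] [366.56950919 141.32449092]
375 151
326 101
```

View pics/lift.png

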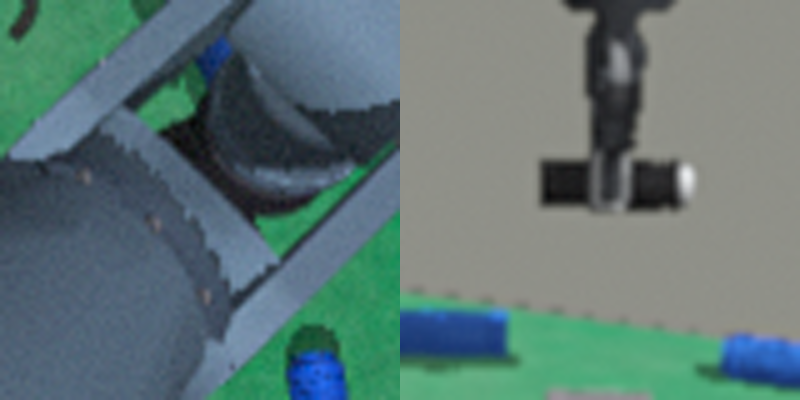

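The barrel is held level and centred, with its axis about 13 mm above the TCP. Carrying it over to the V.

Emit:
move_arm:
  plan: [-0.2,0.5,0,0,0,0,-0.5,1.2,0,0,0,0,-0.8,2.1,0,0,0,0.02,-1.0,3.0,0,0,0,0.03,-1.17,3.9,0,0,0,0.04,-1.17,4.9,0,0,0,0.05,-1.17,5.9,0,0,0,0.06,-1.17,6.8,0,0,0,0.07,-1.17,7.6,0,0,0,0.08,-1.17,8.2,0,0,0,0.085]

```text
time_s: 5.08
eef_pos: [0.4431, -0.0067, 0.1474]
eef_rot: [-0.0, 0.978, 0.21, -0.0]
wrist_force: [-0.1, 1.0, -2.0]
opening: 0.376
grasp_force: 60.0
```

Emit:
move_arm:
  plan: [0,0.6,0,0,0,0,0,1.4,0,0,0,0,0,2.3,0,0,0,0,0,3.1,0,0,0,0,0,3.8,0,0,0,0,0,4.2,0,0,0,0,0,4.39,-0.2,0,0,0,0,4.39,-0.6,0,0,0,0,4.39,-1.0,0,0,0,0,4.39,-1.0,0,0,0]

```text
time_s: 6.32
eef_pos: [0.4417, 0.2102, 0.0955]
eef_rot: [0.0, 0.978, 0.209, -0.003]
wrist_force: [-0.4, 0.8, -1.5]
opening: 0.377
grasp_force: 60.0
```

```bash
python3 - <<'E'
from h import *
o=ctrl.get_obs(); print(o['time_s'],o['eef_pos'],o['eef_rot'],o['wrist_force'],o['torque'],2*np.arctan2(o['eef_rot'][2],o['eef_rot'][1]))
T,S=shot('top'),shot('side'); p=o['eef_pos']; print(pix(T,p),pix(S,p))
def z(c,w,h,k):
    x,y=(pix(c,p)-[w/2,h/2]).astype(int); print(x,y); return cv2.resize(c['pixels'][max(y,0):y+h,x:x+w],None,fx=k,fy=k,interpolation=cv2.INTER_CUBIC)
save(np.hstack([z(T,80,80,5),z(S,80,80,5)]),'over.png')
E
```

```text
6.325 [0.44170437 0.21016271 0.09548749] [ 6.66236725e-05  9.77906886e-01  2.09025841e-01 -2.51330828e-03] [-0.36994466  0.81372126 -1.47781711] [ 0.01856452 -0.03477837 -0.02796926] 0.42115872913712954
[191.46830519 230.60952261] [306.04606072 258.35324972]
151 190
266 218
```

View pics/over.png

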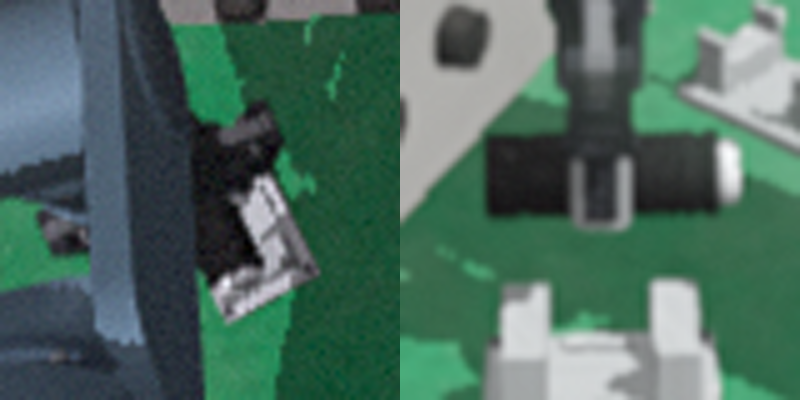

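Emit:
move_arm:
  plan: [0,0,-0.3,0,0,0,0,0,-0.6,0,0,0,0,0,-0.85,0,0,0,0,0,-1.0,0,0,0,0,0,-1.0,0,0,0,0,0,-1.0,0,0,0]

```text
time_s: 7.18
eef_pos: [0.444, 0.2112, 0.0481]
eef_rot: [-0.0, 0.978, 0.209, 0.0]
wrist_force: [-0.1, -0.7, -1.0]
opening: 0.371
grasp_force: 60.0
```

Emit:
move_arm:
  plan: [0,0,-0.04,0,0,0,0,0,-0.08,0,0,0,0,0,-0.12,0,0,0,0,0,-0.16,0,0,0,0,0,-0.16,0,0,0,0,0,-0.16,0,0,0]

```text
time_s: 7.92
eef_pos: [0.4436, 0.2111, 0.0398]
eef_rot: [0.0, 0.978, 0.209, 0.0]
wrist_force: [0.4, 0.0, -1.9]
opening: 0.377
grasp_force: 60.0
```

Emit:
move_arm:
  plan: [0,0,-0.02,0,0,0,0,0,-0.04,0,0,0,0,0,-0.06,0,0,0,0,0,-0.06,0,0,0,0,0,-0.06,0,0,0]

```text
time_s: 8.55
eef_pos: [0.4437, 0.2119, 0.0376]
eef_rot: [-0.001, 0.978, 0.209, 0.0]
wrist_force: [-3.7, 3.6, 7.9]
opening: 0.374
grasp_force: 61.2
```

Emit:
move_arm:
  plan: [-0.008,0.018,0,0,0,0,-0.008,0.018,0,0,0,0,-0.008,0.018,0,0,0,0,-0.008,0.018,0,0,0,0]

```text
time_s: 9.05
eef_pos: [0.4436, 0.2123, 0.0371]
eef_rot: [-0.0, 0.978, 0.209, 0.0]
wrist_force: [-2.8, 3.8, 4.4]
opening: 0.372
grasp_force: 60.5
```

```bash
cat > r.py <<'E'
from h import *
F=[];P=[];M=[]
for _ in range(4):
    ctrl.camera('side'); o=ctrl.get_obs(); F.append(o['wrist_force']);P.append(o['eef_pos']);M.append(o['torque'])
F,P,M=[np.mean(v,0) for v in(F,P,M)]; y=.422; A=np.array([[np.cos(y),np.sin(y)],[-np.sin(y),np.cos(y)]])
print(o['time_s'],'F groove',(A@F[:2]).round(2),F[2].round(2),'M',(A@M[:2]).round(3),M[2].round(3),'P',P.round(4),'rel',(A@(P[:2]-[.4427,.2121])).round(4),o['eef_rot'].round(4))
E
python3 r.py
```

```text
9.25 F groove [-0.03  4.38] 5.14 M [ 0.676 -0.182] 0.094 P [0.4436 0.2124 0.0372] rel [ 0.0009 -0.0001] [-3.000e-04  9.779e-01  2.093e-01  5.000e-04]
```

Most of the contact is on the right flank. Shifting further to +y across the groove.

Emit:
move_arm:
  plan: [-0.012,0.027,0,0,0,0,-0.012,0.027,0,0,0,0,-0.012,0.027,0,0,0,0,-0.012,0.027,-0.02,0,0,0,-0.012,0.027,-0.02,0,0,0,-0.012,0.027,-0.02,0,0,0]

```text
time_s: 10.0
eef_pos: [0.4423, 0.2134, 0.0357]
eef_rot: [-0.0, 0.978, 0.209, -0.0]
wrist_force: [-2.6, 2.4, 2.6]
opening: 0.377
grasp_force: 60.6
```

```bash
python3 r.py
```

```text
10.2 F groove [-2.21  3.43] 2.51 M [0.566 0.192] 0.099 P [0.4423 0.2134 0.0357] rel [0.0002 0.0014] [-1.000e-04  9.778e-01  2.094e-01 -3.000e-04]
```

Emit:
move_arm:
  plan: [-0.012,0.027,0,0,0,0,-0.012,0.027,-0.02,0,0,0,-0.012,0.027,-0.03,0,0,0,-0.012,0.027,-0.03,0,0,0,-0.012,0.027,-0.03,0,0,0]

```text
time_s: 10.82
eef_pos: [0.4425, 0.2145, 0.0351]
eef_rot: [0.0, 0.978, 0.21, 0.0]
wrist_force: [-3.8, -1.1, 9.5]
opening: 0.374
grasp_force: 61.3
```

```bash
python3 r.py
```

```text
11.025 F groove [-3.78  0.35] 9.68 M [0.129 0.66 ] 0.257 P [0.4425 0.2145 0.0351] rel [0.0008 0.0022] [3.000e-04 9.778e-01 2.097e-01 3.000e-04]
```

Both flanks carry load now. The remaining yaw moment (+0.26 N m) suggests turning slightly by +z and easing along the groove.

Emit:
move_arm:
  plan: [-0.006,-0.003,0,0,0,0.006,-0.012,-0.005,0,0,0,0.012,-0.012,-0.005,0,0,0,0.012,-0.012,-0.005,0,0,0,0.012]

```text
time_s: 11.52
eef_pos: [0.4425, 0.2144, 0.0349]
eef_rot: [0.0, 0.977, 0.215, 0.001]
wrist_force: [0.1, -0.2, 5.5]
opening: 0.375
grasp_force: 60.6
```

```bash
python3 r.py
```

```text
11.725 F groove [-0.43 -0.7 ] 5.5 M [-0.103  0.041] -0.026 P [0.4425 0.2144 0.0349] rel [0.0008 0.0022] [2.000e-04 9.766e-01 2.151e-01 1.100e-03]
```

All side loads and moments are gone. Now a little more push.

Emit:
move_arm:
  plan: [0,0,-0.01,0,0,0,0,0,-0.02,0,0,0,0,0,-0.02,0,0,0,0,0,-0.02,0,0,0]

```text
time_s: 12.22
eef_pos: [0.4426, 0.2144, 0.0349]
eef_rot: [0.0, 0.977, 0.215, 0.001]
wrist_force: [-3.6, -1.3, 16.4]
opening: 0.374
grasp_force: 61.9
```

```bash
python3 r.py; python3 - <<'E'
from h import *
T,S=shot('top'),shot('side'); p=[.4425,.2144,.047]
def z(c,w,h,k):
    x,y=(pix(c,p)-[w/2,h/2]).astype(int); return cv2.resize(c['pixels'][y:y+h,x:x+w],None,fx=k,fy=k,interpolation=cv2.INTER_CUBIC)
save(np.hstack([z(T,50,50,8),z(S,50,50,8)]),'seat.png')
E
```

```text
12.425 F groove [-4.62 -0.24] 16.2 M [-0.002  0.739] 0.003 P [0.4426 0.2144 0.0348] rel [0.0008 0.0022] [2.000e-04 9.766e-01 2.152e-01 9.000e-04]
```

View pics/seat.png

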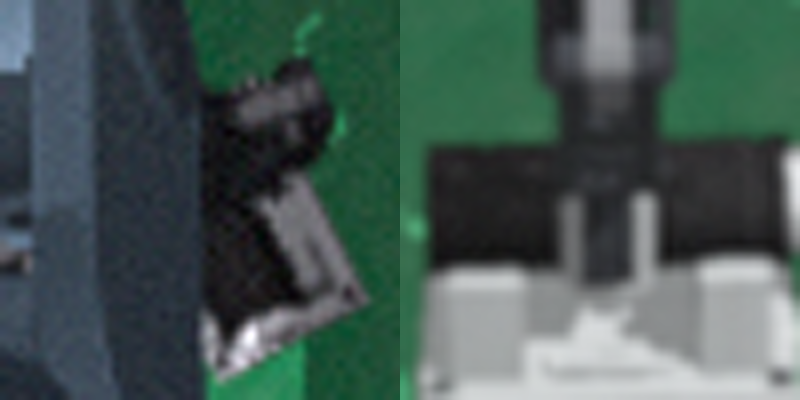

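The side view shows the body from column 428 to 788 over uprights spanning about 443 to 775, so it's centred and seated on both. Easing the push to about 10 N.

Emit:
move_arm:
  plan: [0,0,0.01,0,0,0,0,0,0.01,0,0,0,0,0,0.01,0,0,0]

```text
time_s: 12.9
eef_pos: [0.4425, 0.2144, 0.0349]
eef_rot: [0.0, 0.977, 0.215, 0.001]
wrist_force: [-1.9, -1.9, 11.2]
opening: 0.379
grasp_force: 61.2
```

```bash
python3 r.py
```

```text
13.1 F groove [-2.37 -0.34] 10.46 M [-0.057  0.358] -0.003 P [0.4425 0.2144 0.0349] rel [0.0008 0.0022] [2.000e-04 9.766e-01 2.152e-01 1.000e-03]
```

```bash
python3 -c "
from bench import ctrl; print(ctrl.hand_in())"
```

```text
the job is handed in; nothing more can be done
None
```

I laid the long barrel centred in the V-block, bearing on both flanks, and handed the job in at about 13 s with the gripper still holding it down at about 10 N; the hand-in returned no verdict.

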